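# Seal the clip-top canister

### The arm

A 6-joint arm with a two-finger parallel gripper is mounted at the origin on a cart in front of the work surface, level with it; the furniture and walls round the work are solid. World frame = base frame: x ahead of the robot, y to its left, z up, the work surface at z = 0. Lengths are in mm, angles in rad, forces in N, time in s.
With the tool pointing down it reaches from about 275 to 750 mm from the base axis. Payload 10.2 kg.
Tool frame: the origin (TCP) lies at the very end of the fingers, on their centre line; the grasp point (between the pads) lies 19 mm behind it; x points along the fingers, y is the direction in which the jaws open and shut, and the axes are right-handed (so a half turn about x gives the same grasp; the last joint's range is limited). The gripper opens to 85 mm and grips with 20 to 120 N. Pads are 22 mm wide; open, the fingers measure 114 mm over their backs; the gripper's body (76 mm by 85 mm) begins 54 mm behind the grasp point. The pads swing forward as they close: fully open they stand 13 mm farther back than shut.
Start: joints at [1.102, 0.313, 1.498, -0, 1.331, -0.223], TCP at [127.762, 509.223, 231.294] pointing down, gripper open.
Joint ranges: [-2.94, 2.94], [-0.97, 2.17], [0.19, 2.56], [-1.23, 4.37], [0.02, 3.11], [-2.88, 2.88]. Speed limits (rad/s): [2.39, 2.39, 3.01, 3.14, 3.14, 3.14].

### API

Orientations are given as a unit quaternion [w, x, y, z].
In Python, from rig import ctrl, viewer, order gives the robot as it stands. The module is installed in compiled form; this text tells all that it offers.
- The arm moves only by the tool carry_out, never from a script. Its argument "deltas" is a list of rows, each a list of 7 numbers: the gripper command: -1 is fully open, 1 is shut, values between are in proportion, then the shift along the tool's x, y, z in mm, then the turn, a rotation vector about the tool's x, y, z in degrees. A call has exactly 5 rows; each row is the pose to reach, as a shift and turn from the pose commanded when the call began, along the tool's axes at that moment; what a row does not reach only later rows make up. A row lasts 1/8 s, in which the tool goes at most 62.5 mm and 10.7 degrees, less where a joint would pass 70% of its speed; a pose out of reach is approached as far as the arm can. A call with a gripper value outside its range is refused whole. The fingers move at their own pace and stop on an object; "newtons" is the grip in N (left out, the last holds). Time passes only in rows, so rows that repeat a pose let the fingers close, or fill a call up. It gives the time, the measured TCP pose, the force and the opening at its end, in the units of the state.
- ctrl.sense(): the state, without advancing time (a new reading comes with each control period).
- viewer.capture(name): name is "scene" or "top"; returns the picture (384x512x3 uint8, red, green, blue); there is no depth.
- viewer.calibration(name): a dict with "fx", "fy", "cx", "cy" (pixels), "xyz" and "attitude" of the camera in the world. Camera axes: x right, y down, z forward; pixel columns grow to the right and rows downward; lengths in mm; the calibration is good to about 2 mm. A picture is of the moment at which its call begins. calibration takes no time and is no camera call.
- order.finish_job(): hands the job in, once; it reports no verdict.
The state is a dict: "time_s": time; "joints": joint angles; "dq": joint speeds; "tau": joint torques, N m; "eef_pos": TCP position; "ee_rot": TCP orientation; "force": force on the tool from outside, world axes, zero at the start; "wrist_torque": the same for the moment, N m; "grip_width": opening from 0.0 (shut) to 1.0 (fully open).
Only numpy, scipy, OpenCV 4.12 (cv2) and the standard library are available. Lean on these libraries where they do the work, as an engineer would, in place of code of your own. Each camera call takes 0.05 s, during which the arm holds its last target. There are 200 camera calls.

### The job

The stoneware canister was left open. Lower its hinged lid gently onto the rubber seal, flip the wire loop over so that its bar drops behind the lip on the lid, then press the clasp lever down over centre until it lies fully home against the front and the lid is clamped. The canister is full and heavy but loose: do not shove it across the worktop, and leave the things around it where they stand.

Things in the scene. Friction and masses are not known exactly. Their poses are not given: they have to be found in the camera images.
- canister: the round stoneware canister, 120 mm across, 132 mm tall when shut, 3 kg with its contents, standing loose and upright on the worktop. Origin: centre of its underside. Its -x axis points out of its front, where the clasp is; +x points to the back, where the lid's hinge is; +y to the side; z up. Rim of its mouth at z 115 mm.
- lid (a joint): angle of the lid about its hinge (rad). 0: flat, just touching the soft seal; 1.57: standing upright; slightly negative when clamped and squeezing the seal (about -0.025). The hinge is stiff (about 0.25 N m): the lid stays where it is left.
- lid_hinge (a point): middle of the lid's hinge line, 63.5 mm behind the canister's axis and 117 mm up; the hinge line runs along the canister's y.
- lid_tip (a point): front end of the lid, 125 mm from the hinge line and 15 mm above it (lid shut). The lid is a stoneware disc 109 mm across; its upper face lies 12.5 mm above the hinge line (15 mm along the 34 mm wide steel strip that runs over its front part). This point is at the foot of the lip, on its outer side, level with the strip's upper face.
- lid_seat (a point): where the centre of the bail's bar lies when it is hooked: on the steel strip, right behind the upturned lip. The lip is 34 mm wide, 4 mm thick and 8 mm high, across the front end of the lid, 2.5 to 6.5 mm in front of this point. Axes as the lid's: with the lid shut, those of the canister (-x to the front, z up).
- lever (a joint): angle of the clasp lever about its pivot (rad). 0: hanging straight down against the front, fully home (end stop); 1.57: level, pointing away from the canister; larger: raised above level. Light friction holds it where it is left (0.06 N m). With the bail hooked it meets the seal's springiness below about 1.0 rad, hardest between 0.7 and 0.4 (about 8 N at the thumb plate), passes dead centre at about 0.25 and then snaps home by itself.
- lever_pivot (a point): middle of the lever's pivot line, 66 mm in front of the canister's axis and 92.5 mm up; it runs along the canister's y.
- lever_plate (a point): middle of the outer face of the lever's steel thumb plate (46 mm wide, 30 mm long, 3 mm thick, flared outward by 0.35 rad from the lever's line, rolled edge at its end), 46 mm from the pivot along the lever and 6.5 mm out from the lever's line. The outer face looks up when the lever is level and forward when it is home.
- bail (a joint): angle of the wire bail about its pins on the lever (rad), relative to the lever. 2.98: folded outward, resting on the thumb plate; smaller as it swings up and over towards the lid. The bail leans (bail - lever - 0.18) rad outward from upright. It swings freely (almost no friction): it falls back onto the lever unless it is carried past upright, and then falls onto the lid by itself. About 0 when clamped.
- bail_bar (a point): middle of the bail's cross bar: a steel wire 5 mm thick and 45 mm long, along the canister's y. The bar joins two wire legs 58 mm long, hung on the lever's legs 18 mm from lever_pivot (towards the thumb plate).
- mug: mug standing on the left, 95 mm tall; leave it alone. Origin: centre of its underside.
- tea_box: tea carton behind the canister, 58x122x68 mm; leave it alone. Origin: centre of its underside.
- teaspoon: metal teaspoon lying on the left in front of the mug, 134 mm long; leave it alone. Origin: its middle, on its underside.
- salt_shaker: salt shaker on the right, 44 mm across, 90 mm tall; leave it alone. Origin: centre of its underside.
- spice_a: spice jar on the right at the back, 41 mm across, 105 mm tall; leave it alone. Origin: centre of its underside.
- spice_b: spice jar on the right in the middle, 41 mm across, 105 mm tall; leave it alone. Origin: centre of its underside.
- spice_c: spice jar on the right, nearest the canister, 41 mm across, 105 mm tall; leave it alone. Origin: centre of its underside.
There are look-alikes about, which are no part of the job. What is shaped like the canister but red is not meant.

How it is judged:
By the outcome, as a careful person would: the job done as asked, in the order asked, and still so for the second after the job is handed in, with the robot touching nothing.
It also fails if it takes over 61 s, if anything falls off the work surface, if the arm or the gripper's body presses on something with over 40 N, if the wrist force passes 120 N, or if a joint passes its speed limit or range.

## Working session

There is one attempt and no reset: what is moved stays moved. The work goes in short steps, Python scripts to look and compute and a tool call to move; the robot and the scene stay as the last step left them, time stands still between calls to the robot, and variables do not carry over. Pictures are saved under pics/ and viewed, about 8 in all and at most 12, crops included, and the job is handed in when it is done.

Besides the shell and the picture viewer there is one more tool, called in YAML: its name, and indented under it one key for each argument. carry_out: Moves the arm, as the interface text tells. Its arguments: {"type":"object","properties":{"deltas":{"type":"array"},"newtons":{"type":"number"}},"required":["deltas"]}

```bash
mkdir -p pics
cat > h.py <<'E'
import numpy as np, cv2
from scipy.spatial.transform import Rotation as R
from rig import ctrl, viewer, order
def cap(n,f):
    im=viewer.capture(n); cv2.imwrite('pics/'+f,im[:,:,::-1]); return im
def cam(n):
    c=viewer.calibration(n); a=np.array(c['attitude'],float)
    M=a if a.shape==(3,3) else R.from_quat(a,scalar_first=True).as_matrix()
    return c,M,np.array(c['xyz'],float)
def ray(n,u,v):
    c,M,p=cam(n); d=M@np.array([(u-c['cx'])/c['fx'],(v-c['cy'])/c['fy'],1]); return p,d/np.linalg.norm(d)
def onz(n,u,v,z):
    p,d=ray(n,u,v); return p+d*(z-p[2])/d[2]
def proj(n,X):
    c,M,p=cam(n); q=M.T@(np.array(X,float)-p); return np.array([c['fx']*q[0]/q[2]+c['cx'],c['fy']*q[1]/q[2]+c['cy']])
def tri(uv1,uv2,n1='scene',n2='top'):
    p,d=ray(n1,*uv1); q,e=ray(n2,*uv2)
    s=np.linalg.lstsq(np.c_[d,-e],q-p,rcond=None)[0]; a=p+s[0]*d; b=q+s[1]*e
    return (a+b)/2, np.linalg.norm(a-b)
def st():
    s=ctrl.sense(); print(s['time_s'],np.round(s['eef_pos'],1),np.round(s['ee_rot'],4),'F',np.round(s['force'],1),'g',s['grip_width'],'q',np.round(s['joints'],3)); return s
E
python3 - <<'E'
from h import *
a=cap('scene','s0.png');b=cap('top','t0.png')
for n in('scene','top'):print(viewer.calibration(n))
s=st()
E
```

```text
{'fx': 387.41444277985164, 'fy': 387.41444277985164, 'cx': 260.5355097871866, 'cy': 193.70272573344158, 'xyz': array([ 165.22956173, -374.79543887,  881.4332313 ]), 'attitude': array([-0.30527849,  0.88103021, -0.34204006,  0.11661649])}
{'fx': 468.0316799991553, 'fy': 468.0316799991553, 'cx': 261.9022514890027, 'cy': 192.17533119782516, 'xyz': array([ 323.90283592,   59.26445025, 1396.35053274]), 'attitude': array([-0.0747281 ,  0.73249644, -0.67335241,  0.06679229])}
0.1 [127.7 509.  230.8] [ 0.7016  0.0863  0.7019 -0.0871] F [ 0.5  1.4 -0.2] g 0.999657054399855 q [ 1.102  0.313  1.498  0.     1.331 -0.223]
```

```bash
python3 -c "
import cv2,numpy as np
a=cv2.imread('pics/s0.png');b=cv2.imread('pics/t0.png')
cv2.imwrite('pics/both0.png',cv2.resize(np.vstack([a,b]),(400,600)) if 0 else np.hstack([a,b])[:, :])
print(a.shape)"
```

```text
(384, 512, 3)
```

View pics/s0.png

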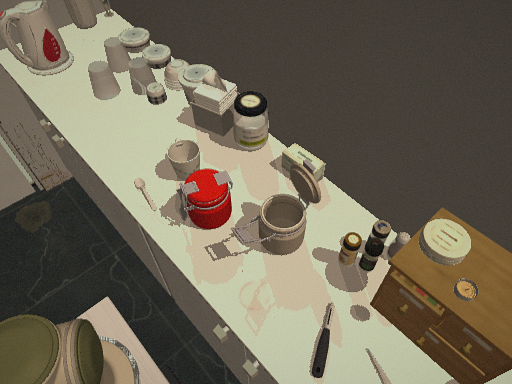

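View pics/t0.png

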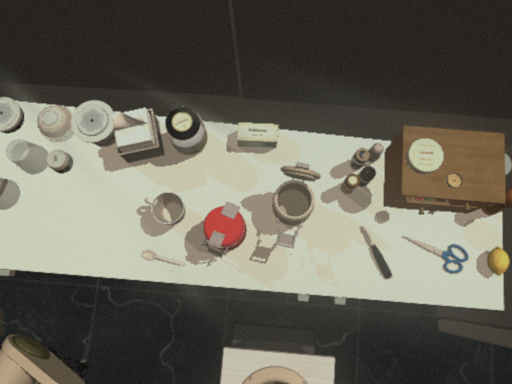

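Candidates are the red canister (scene 208,200 / top 225,228), which is excluded, and the open grey-beige stoneware one (scene 283,222 / top 294,202), which I choose. The jar at scene 252,118 is not one. I'll check with a close crop.

Run:
```python
from h import *
a=cv2.imread('pics/s0.png')[150:290,190:350];b=cv2.imread('pics/t0.png')[140:280,220:380]
f=lambda x:cv2.resize(x,None,fx=4,fy=4,interpolation=cv2.INTER_CUBIC)
def grid(im,u0,v0):
    for k in range(0,160,20):
        cv2.putText(im,str(u0+k),(k*4,10),0,.35,(0,0,255));cv2.line(im,(k*4,0),(k*4,4),(0,0,255))
        if k<140: cv2.putText(im,str(v0+k),(0,k*4+5),0,.35,(255,0,0))
    return im
cv2.imwrite('pics/cs.png',grid(f(a),190,150));cv2.imwrite('pics/ct.png',grid(f(b),220,140))
```

```text
(no output)
```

View pics/cs.png

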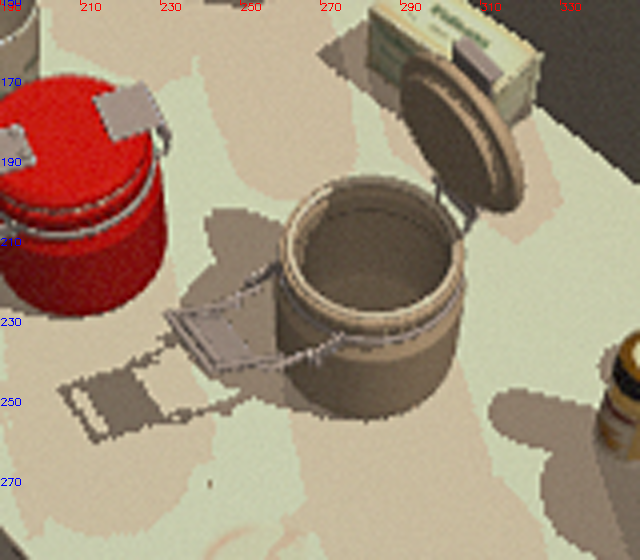

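View pics/ct.png

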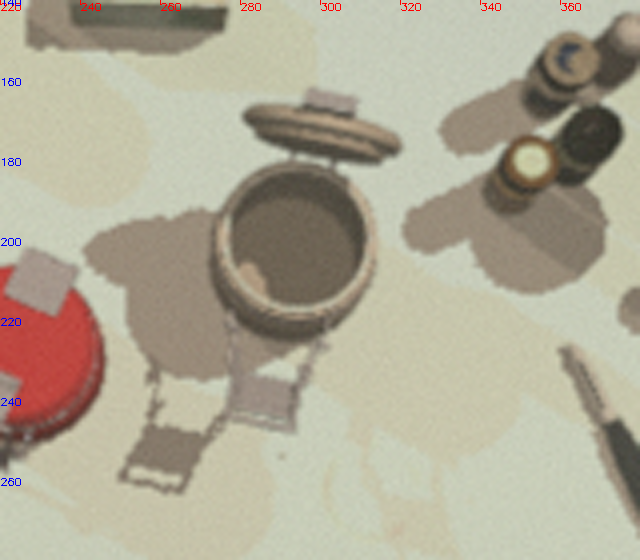

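Run:
```python
from h import *
S=lambda x,y:(190+x/4,150+y/4)
T=lambda x,y:(220+x/4,140+y/4)
print('rim z115',onz('top',*T(297.5,237),115),onz('scene',*S(372,248),115), 'px/mm')
print('rim tri',tri(S(372,248),T(297.5,237)))
for n,s,t in [('bar+y',S(170,316),T(232,415)),('bar-y',S(212,371),T(294,430)),('plate+y in',S(238,332),T(233,378)),
   ('lidtip +y',S(458,42),T(306,93)),('lidtip -y',S(502,73),T(356,98)),('hinge+y',S(438,190),T(293,160)),('hinge-y',S(463,228),T(332,166)),
   ('lidcentre',S(460,135),T(321,132)) ]:
    print(n,tri(s,t))
# jars/teabox
for n,t,z in [('spice c',T(528,160),105),('spice b',T(590,130),105),('spice a',T(570,55),105),('shaker?',T(628,30),90),('red',(225,228),120)]:print(n,onz('top',*t,z))
```

```text
rim z115 [570.98455805  -7.00815114 115.        ] [571.15390772  -6.79597969 115.        ] px/mm
rim tri (array([570.91509922,  -6.99391978, 115.42542565]), np.float64(0.029042451328038746))
bar+y (array([442.58532049,  29.07377026, 132.48740593]), np.float64(0.8602157618582829))
bar-y (array([436.73392015, -13.64105687, 130.45004398]), np.float64(1.995872195341605))
plate+y in (array([480.26284168,  25.55390822,  75.97636093]), np.float64(15.196609926168062))
lidtip +y (array([639.72067433,   1.02536348, 241.67239324]), np.float64(1.0187687485449481))
lidtip -y (array([639.70241469, -31.38671073, 241.94683594]), np.float64(0.5919936658949001))
hinge+y (array([628.29523715,  -1.98080191, 116.50727379]), np.float64(7.220265852084578))
hinge-y (array([626.88750282, -28.97654707, 105.84746369]), np.float64(2.7887543796508227))
lidcentre (array([631.40447067, -14.5308994 , 179.91972021]), np.float64(0.9020135066293278))
spice c [ 641.83704863 -166.04333781  105.        ]
spice b [ 667.34443145 -208.85112798  105.        ]
spice a [ 721.39051846 -192.42211389  105.        ]
shaker? [ 748.34746161 -236.47975494   90.        ]
red [474.1215536  177.04442787 120.        ]
```

```bash
cat >> h.py <<'E'
YAW=-0.115; AX=np.array([571.,-7.,0.])
C=R.from_euler('z',YAW)           # canister axes
def W(s,y,z): return AX+C.apply([s,y,z])
def L(p): return C.inv().apply(np.array(p)-AX)
def toolR(pitch=0,flip=1):
    # tool x down, tipped by pitch (deg) toward canister +x; tool y = flip*canister y
    a=np.radians(pitch); x=np.array([np.sin(a),0,-np.cos(a)]); y=np.array([0,flip,0.]); z=np.cross(x,y)
    return C*R.from_matrix(np.c_[x,y,z])
def delta(pos,rot):
    s=st(); r=R.from_quat(s['ee_rot'],scalar_first=True)
    print('local now',np.round(L(s['eef_pos']),1),'->', 'shift',np.round(r.inv().apply(pos-np.array(s['eef_pos'])),1),'turn',np.round(np.degrees((r.inv()*rot).as_rotvec()),1))
E
python3 - <<'E'
from h import *
s=ctrl.sense(); r=R.from_quat(s['ee_rot'],scalar_first=True); print(np.round(r.as_matrix(),3))
for f in(1,-1): delta(W(103,0,300),toolR(0,f))
for n,u,v in [('teabox',258,130),('backedge',300,135)]:print(n,onz('top',u,v,68 if n=='teabox' else 0))
th=1.47
for th in (1.3,1.4,1.5,1.57):
  tip=[63.5-125*np.cos(th)+15*np.sin(th),117+125*np.sin(th)+15*np.cos(th)]
  lt=[63.5-125*np.cos(th)+23*np.sin(th),117+125*np.sin(th)+23*np.cos(th)]
  print(th,[ (np.round(proj('scene',W(p[0],y,p[1])),1),np.round(proj('top',W(p[0],y,p[1])),1)) for p in(tip,lt) for y in (17,-17)])
E
```

```text
[[-0.001  0.243  0.97 ]
 [-0.001  0.97  -0.243]
 [-1.    -0.001 -0.   ]]
0.1 [127.7 509.  230.8] [ 0.7016  0.0863  0.7019 -0.0871] F [ 0.5  1.4 -0.2] g 0.999657054399855 q [ 1.102  0.313  1.498  0.     1.331 -0.223]
local now [-499.6  461.7  230.8] -> shift [ -69.  -379.3  657.7] turn [-7.5 -0.   0.1]
0.1 [127.7 509.  230.8] [ 0.7016  0.0863  0.7019 -0.0871] F [ 0.5  1.4 -0.2] g 0.999657054399855 q [ 1.102  0.313  1.498  0.     1.331 -0.223]
local now [-499.6  461.7  230.8] -> shift [ -69.  -379.3  657.7] turn [1.725e+02 1.000e-01 0.000e+00]
teabox [780.20896177 113.22786216  68.        ]
backedge [ 7.98180989e+02 -1.60675408e+01 -2.27373675e-13]
1.3 [(array([296.5, 164.6]), array([294.3, 171.9])), (array([306.3, 173.9]), array([307.4, 174.4])), (array([299.3, 162.5]), array([294.9, 168.8])), (array([309.1, 171.7]), array([308.1, 171.3]))]
1.4 [(array([300.9, 161.8]), array([295.2, 167.1])), (array([310.8, 171. ]), array([308.4, 169.6])), (array([303.7, 159.9]), array([295.8, 164. ])), (array([313.6, 169. ]), array([309. , 166.5]))]
1.5 [(array([305.2, 159.4]), array([296.1, 162.4])), (array([315.1, 168.5]), array([309.3, 164.9])), (array([308. , 157.7]), array([296.7, 159.3])), (array([317.9, 166.8]), array([309.8, 161.9]))]
1.57 [(array([308.2, 157.9]), array([296.7, 159.2])), (array([318.1, 167. ]), array([309.8, 161.7])), (array([310.9, 156.4]), array([297.3, 156.2])), (array([320.8, 165.4]), array([310.4, 158.7]))]
```

carry_out:
  deltas:
    - [1,-30,-27,46,-2,0,0]
    - [1,-60,-54,93,-4,0,0]
    - [1,-69,-85,147,-6,0,0]
    - [1,-69,-116,201,-7.5,0,0]
    - [1,-69,-147,255,-7.5,0,0]
  newtons: 40

```text
time_s: 0.72
eef_pos: [340.4, 303.0, 300.3]
ee_rot: [0.706, 0.04, 0.706, -0.04]
force: [1.0, 1.7, -0.0]
grip_width: -0.002
```

carry_out:
  deltas:
    - [1,0,-36,48,0,0,0]
    - [1,0,-72,96,0,0,0]
    - [1,0,-108,144,0,0,0]
    - [1,0,-145,192,0,0,0]
    - [1,0,-182,240,0,0,0]

```text
time_s: 1.35
eef_pos: [558.0, 94.6, 300.0]
ee_rot: [0.706, 0.041, 0.706, -0.041]
force: [-0.6, 0.3, 0.0]
grip_width: 0.004
```

carry_out:
  deltas:
    - [1,0,-30,50,0,0,0]
    - [1,0,-60,92,0,0,0]
    - [1,0,-85,118,0,0,0]
    - [1,0,-100,128,0,0,0]
    - [1,0,-100,128,0,0,0]

```text
time_s: 1.98
eef_pos: [672.7, -18.7, 299.2]
ee_rot: [0.705, 0.041, 0.706, -0.041]
force: [0.2, -0.1, 0.0]
grip_width: -0.001
```

Run:
```python
from h import *
delta(W(103,0,215),toolR())
# lid push plan: corner at d=100, h=11
for th in np.arange(1.45,-0.01,-0.1):
  d=100;c=[63.5-d*np.cos(th)+15*np.sin(th)+11,117+d*np.sin(th)+15*np.cos(th)]; print(round(th,2),np.round(c,1))
```

```text
1.975 [672.7 -18.7 299.2] [ 0.7054  0.0412  0.7065 -0.0411] F [ 0.2 -0.1  0. ] g -0.001111265462105205 q [-0.201  0.645  0.822 -0.     1.676 -1.656]
local now [1.024e+02 1.000e-01 2.992e+02] -> shift [84.2 -0.1  0.7] turn [-0.1 -0.1 -0. ]
1.45 [ 77.3 218.1]
1.35 [ 67.2 217.9]
1.25 [ 57.2 216.6]
1.15 [ 47.3 214.4]
1.05 [ 37.8 211.2]
0.95 [ 28.5 207.1]
0.85 [ 19.8 202. ]
0.75 [ 11.6 196.1]
0.65 [  4.  189.5]
0.55 [ -2.9 182.1]
0.45 [ -9. 174.]
0.35 [-14.3 165.4]
0.25 [-18.7 156.3]
0.15 [-22.1 146.8]
0.05 [-24.6 137. ]
```

carry_out:
  deltas:
    - [1,45,0,0,0,0,0]
    - [1,83,0,0,0,0,0]
    - [1,83,0,-16,0,0,0]
    - [1,83,0,-26,0,0,0]
    - [1,83,0,-36,0,0,0]

```text
time_s: 2.6
eef_pos: [636.1, -12.4, 217.3]
ee_rot: [0.706, 0.04, 0.706, -0.04]
force: [2.5, 0.2, -0.9]
grip_width: -0.0
```

carry_out:
  deltas:
    - [1,0,0,-9,0,0,0]
    - [1,2,0,-19,0,0,0]
    - [1,5,0,-29,0,0,0]
    - [1,9,0,-38,0,0,0]
    - [1,14,0,-47,0,0,0]

```text
time_s: 3.22
eef_pos: [589.7, -7.4, 203.6]
ee_rot: [0.706, 0.04, 0.705, -0.04]
force: [2.4, 0.7, -0.4]
grip_width: 0.002
```

Run:
```python
from h import *
delta(W(20,0,202),toolR())
a=cap('scene','s1.png')[130:270,200:360]; cv2.imwrite('pics/c1.png',cv2.resize(a,None,fx=3,fy=3)[:,:,::-1])
```

```text
3.225 [589.7  -7.4 203.6] [ 0.7064  0.0405  0.7055 -0.0403] F [ 2.4  0.7 -0.4] g 0.001968454577101492 q [-2.110e-01  4.760e-01  1.335e+00  1.000e-03  1.329e+00 -1.668e+00]
local now [ 18.6   1.7 203.6] -> shift [ 1.7 -1.7  1.4] turn [ 0.   0.1 -0. ]
```

View pics/c1.png

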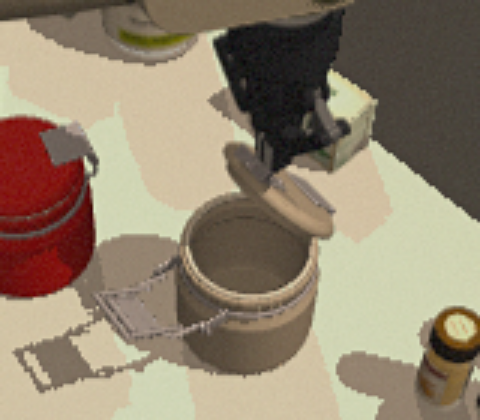

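The lid is following the finger, now at about 0.9 rad, with everything else unmoved. I'll continue the arc.

carry_out:
  deltas:
    - [1,7.5,-1,-7,0,0,0]
    - [1,14,-1,-15,0,0,0]
    - [1,21.5,-1,-22,0,0,0]
    - [1,29.5,-1,-28,0,0,0]
    - [1,38,-1,-33,0,0,0]

```text
time_s: 3.9
eef_pos: [556.7, -5.4, 164.7]
ee_rot: [0.706, 0.041, 0.706, -0.041]
force: [0.0, 0.7, 1.0]
grip_width: 0.004
```

carry_out:
  deltas:
    - [1,5,0,-2,0,0,0]
    - [1,9,0,-4,0,0,0]
    - [1,14,0,-6,0,0,0]
    - [1,18,0,-7.5,0,0,0]
    - [1,22,0,-9,0,0,0]

```text
time_s: 4.53
eef_pos: [548.4, -4.5, 143.1]
ee_rot: [0.706, 0.041, 0.706, -0.041]
force: [1.5, 0.1, 0.8]
grip_width: -0.001
```

Run:
```python
from h import *
delta(W(-25,0,135),toolR())
```

```text
4.525 [548.4  -4.5 143.1] [ 0.7062  0.0405  0.7057 -0.0407] F [1.5 0.1 0.8] g -0.0010814013758201043 q [-0.222  0.446  1.548 -0.     1.147 -1.678]
local now [-2.270e+01 -1.000e-01  1.431e+02] -> shift [ 8.1  0.1 -2.3] turn [0. 0. 0.]
```

carry_out:
  deltas:
    - [1,2,0,-1,0,0,0]
    - [1,4,0,-1.5,0,0,0]
    - [1,6,0,-2,0,0,0]
    - [1,8,0,-2,0,0,0]
    - [1,9,0,-2,0,0,0]

```text
time_s: 5.15
eef_pos: [546.1, -4.1, 134.1]
ee_rot: [0.706, 0.041, 0.706, -0.041]
force: [-0.4, 0.1, 0.8]
grip_width: -0.001
```

carry_out:
  deltas:
    - [1,0.7,0,0,0,0,0]
    - [1,1.4,0,0,0,0,0]
    - [1,2,0,0,0,0,0]
    - [1,2,0,0,0,0,0]
    - [1,2,0,0,0,0,0]

```text
time_s: 5.78
eef_pos: [546.4, -4.2, 132.3]
ee_rot: [0.706, 0.041, 0.706, -0.041]
force: [0.5, -0.6, 0.0]
grip_width: 0.001
```

carry_out:
  deltas:
    - [1,0.6,0,0,0,0,0]
    - [1,1.2,0,0,0,0,0]
    - [1,1.8,0,0,0,0,0]
    - [1,1.8,0,0,0,0,0]
    - [1,1.8,0,0,0,0,0]

```text
time_s: 6.4
eef_pos: [546.3, -4.2, 131.5]
ee_rot: [0.706, 0.04, 0.706, -0.041]
force: [-4.3, 1.4, 9.9]
grip_width: 0.002
```

Run:
```python
from h import *
st()
```

```text
6.4 [546.3  -4.2 131.5] [ 0.7061  0.0405  0.7057 -0.0406] F [-4.3  1.4  9.9] g 0.002116191816889362 q [-0.222  0.456  1.567 -0.     1.118 -1.678]
```

Seal contact is confirmed (10 N). Next, lift clear and move in front of the bail.

carry_out:
  deltas:
    - [1,-58,0,0,0,0,0]
    - [1,-60,0,-60,0,0,0]
    - [1,-60,0,-120,0,0,0]
    - [1,-60,0,-142,0,0,0]
    - [1,-30,0,-142,0,0,0]

```text
time_s: 7.02
eef_pos: [405.3, 12.1, 161.7]
ee_rot: [0.708, 0.04, 0.704, -0.041]
force: [0.7, -0.8, -0.5]
grip_width: -0.001
```

Run:
```python
from h import *
delta(W(-160,0,124),toolR())
a=cap('scene','s2.png')[130:270,200:360];b=cap('top','t2.png')[140:280,220:380]
f=lambda x:cv2.resize(x,None,fx=2.5,fy=2.5,interpolation=cv2.INTER_CUBIC)[:,:,::-1]
cv2.imwrite('pics/c2.png',np.hstack([f(a),f(b)]))
```

```text
7.025 [405.3  12.1 161.7] [ 0.7077  0.0402  0.7042 -0.0409] F [ 0.7 -0.8 -0.5] g -0.0012092598955015146 q [-0.261  0.123  1.933 -0.     1.081 -1.717]
local now [-1.668e+02 -1.000e-01  1.617e+02] -> shift [37.8  0.1  6.6] turn [0.  0.3 0. ]
```

View pics/c2.png

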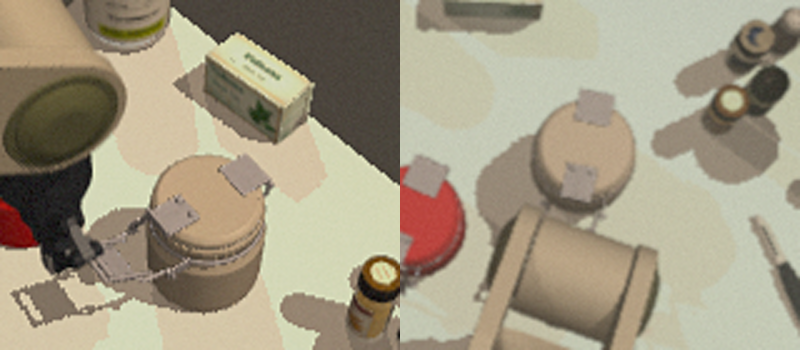

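carry_out:
  deltas:
    - [1,38,0,0,0,0,0]
    - [1,38,0,12,0,0,0]
    - [1,38,0,22,0,0,0]
    - [1,33,0,27,0,0,0]
    - [1,28,0,32,0,0,0]

```text
time_s: 7.75
eef_pos: [437.9, 8.3, 133.6]
ee_rot: [0.707, 0.04, 0.705, -0.041]
force: [-1.3, -0.1, 0.2]
grip_width: 0.001
```

carry_out:
  deltas:
    - [1,-4,0,6,0,0,0]
    - [1,-8,0,13,0,0,0]
    - [1,-11,0,20,0,0,0]
    - [1,-12.5,0,27,0,0,0]
    - [1,-14,0,34,0,0,0]

```text
time_s: 8.38
eef_pos: [471.3, 4.5, 146.5]
ee_rot: [0.706, 0.041, 0.706, -0.041]
force: [-0.3, 0.5, -0.3]
grip_width: -0.0
```

Run:
```python
from h import *
delta(W(-97,0,147.5),toolR())
a=cap('scene','s3.png')[130:270,200:360];b=cap('top','t3.png')[140:280,220:380]
f=lambda x:cv2.resize(x,None,fx=2.5,fy=2.5,interpolation=cv2.INTER_CUBIC)[:,:,::-1]
cv2.imwrite('pics/c3.png',np.hstack([f(a),f(b)]))
```

```text
8.375 [471.3   4.5 146.5] [ 0.7059  0.0406  0.706  -0.0406] F [-0.3  0.5 -0.3] g -0.00016285952789977653 q [-0.24   0.286  1.772  0.     1.084 -1.696]
local now [-100.4   -0.   146.5] -> shift [-1.   0.   3.4] turn [ 0. -0. -0.]
```

View pics/c3.png

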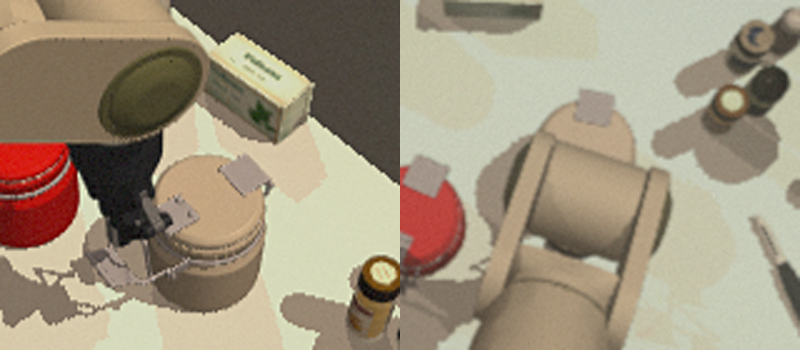

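carry_out:
  deltas:
    - [1,-1,0,8,0,0,0]
    - [1,-1,0,16,0,0,0]
    - [1,-1,0,24,0,0,0]
    - [1,-1,0,32,0,0,0]
    - [1,-1,0,36,0,0,0]

```text
time_s: 9.1
eef_pos: [507.0, 0.3, 147.4]
ee_rot: [0.706, 0.041, 0.706, -0.041]
force: [0.0, -0.2, -0.1]
grip_width: -0.003
```

carry_out:
  deltas:
    - [1,-40,0,-10,0,0,0]
    - [1,-60,0,-60,0,8,0]
    - [1,-60,0,-110,0,18,0]
    - [1,-60,0,-130,0,28,0]
    - [1,-60,0,-130,0,38,0]

```text
time_s: 9.72
eef_pos: [377.0, 15.4, 208.4]
ee_rot: [0.436, 0.052, 0.898, -0.025]
force: [-0.5, -0.9, -0.2]
grip_width: 0.003
```

Run:
```python
from h import *
delta(W(-120,0,130),toolR(45))
a=cap('scene','s4.png')[150:270,210:330];b=cap('top','t4.png')[140:260,230:350]
f=lambda x:cv2.resize(x,None,fx=3.3,fy=3.3,interpolation=cv2.INTER_CUBIC)[:,:,::-1]
cv2.imwrite('pics/c4.png',np.hstack([f(a),f(b)]))
```

```text
9.725 [377.   15.4 208.4] [ 0.4358  0.0516  0.8982 -0.0252] F [-0.5 -0.9 -0.2] g 0.0026797124425090415 q [-0.225  0.405  1.58  -0.07   1.82  -1.674]
local now [-195.3    0.   208.4] -> shift [ 15.    0.  107.7] turn [  0.  -83.2   0. ]
```

View pics/c4.png

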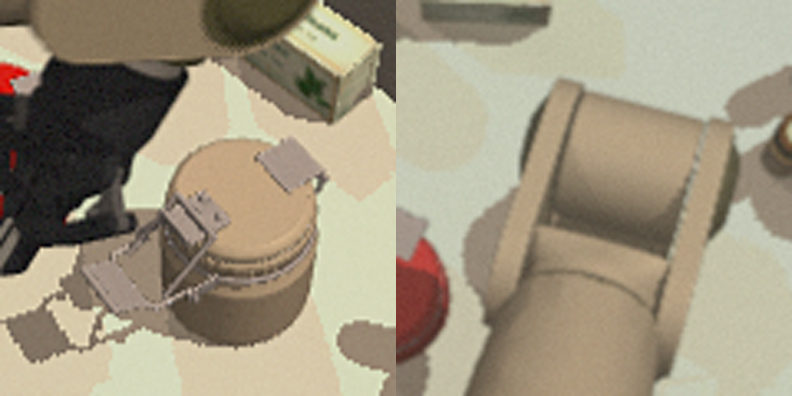

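The bail lies on the lid's strip behind the lip. I pitched the wrist the wrong way, so I'm turning it back the other way.

carry_out:
  deltas:
    - [1,-4,0,13,0,-10,0]
    - [1,-8,0,27,0,-20,0]
    - [1,-12,0,41,0,-30,0]
    - [1,-15,0,55,0,-40,0]
    - [1,-18,0,68,0,-50,0]

```text
time_s: 10.45
eef_pos: [442.3, 7.8, 181.1]
ee_rot: [0.779, 0.036, 0.624, -0.045]
force: [0.6, -0.1, 0.0]
grip_width: 0.002
```

carry_out:
  deltas:
    - [1,0,0,0,0,-10,0]
    - [1,0,0,0,0,-20,0]
    - [1,0,0,0,0,-30,0]
    - [1,0,0,0,0,-33,0]
    - [1,0,0,0,0,-33,0]

```text
time_s: 11.08
eef_pos: [440.7, 7.3, 180.5]
ee_rot: [0.923, 0.021, 0.38, -0.055]
force: [0.0, 0.4, 1.0]
grip_width: -0.002
```

Run:
```python
from h import *
delta(W(-125,0,125),toolR(45))
for n,p in [('bar+',(-38.6,22,134.5)),('bar-',(-38.6,-22,134.5)),('lip+',(-59.5,17,140)),('lip-',(-59.5,-17,140))]:
    q=proj('scene',W(*p)); print(n,np.round((q-[210,150])*3.3))
# plate points vs lever
for l in (2.0,1.84,1.6,1.4,1.2,1,.8,.6,.4,.25,.1,0):
    a=np.array([-np.sin(l),-np.cos(l)]);n=np.array([-np.cos(l),np.sin(l)]);P=np.array([-66,92.5])+46*a+6.5*n
    ap=np.array([-np.sin(l+.35),-np.cos(l+.35)]); q=[np.round(P+k*ap,1) for k in(-15,0,15)]
    print(l,q,[np.round((proj('scene',W(p[0],23,p[1]))-[210,150])*3.3) for p in (q[0],q[2])])
```

```text
11.075 [440.7   7.3 180.5] [ 0.923   0.0213  0.3803 -0.0548] F [0.  0.4 1. ] g -0.0020301896563123846 q [-0.348 -0.12   2.359  0.909  0.205 -2.635]
local now [-131.    -0.7  180.5] -> shift [ 43.3   0.8 -35.1] turn [-0.   0.2  0.2]
bar+ [181. 195.]
bar- [218. 236.]
lip+ [161. 209.]
lip- [190. 241.]
2.0 [array([-94.5, 107. ]), array([-105.1,  117.6]), array([-115.8,  128.1])] [array([117., 253.]), array([ 91., 251.])]
1.84 [array([-96.4, 102.3]), array([-108.6,  111. ]), array([-120.8,  119.7])] [array([116., 258.]), array([ 86., 261.])]
1.6 [array([-97.9,  94.8]), array([-111.8,  100.3]), array([-125.7,  105.9])] [array([114., 264.]), array([ 81., 275.])]
1.4 [array([-97.7,  88.4]), array([-112.4,   91.1]), array([-127.2,   93.8])] [array([115., 269.]), array([ 81., 285.])]
1.2 [array([-96.2,  82.2]), array([-111.2,   81.9]), array([-126.2,   81.6])] [array([117., 273.]), array([ 83., 293.])]
1 [array([-93.6,  76.4]), array([-108.2,   73.1]), array([-122.9,   69.8])] [array([120., 275.]), array([ 87., 300.])]
0.8 [array([-89.8,  71.2]), array([-103.5,   65.1]), array([-117.2,   59. ])] [array([124., 276.]), array([ 95., 303.])]
0.6 [array([-85.1,  66.9]), array([-97.3,  58.2]), array([-109.5,   49.5])] [array([130., 276.]), array([104., 305.])]
0.4 [array([-79.7,  63.6]), array([-89.9,  52.7]), array([-100.1,   41.7])] [array([136., 275.]), array([114., 304.])]
0.25 [array([-75.2,  61.9]), array([-83.7,  49.5]), array([-92.1,  37.2])] [array([141., 273.]), array([123., 302.])]
0.1 [array([-70.5,  60.9]), array([-77.1,  47.4]), array([-83.6,  33.9])] [array([146., 271.]), array([132., 298.])]
0 [array([-67.4,  60.6]), array([-72.5,  46.5]), array([-77.6,  32.4])] [array([149., 269.]), array([139., 295.])]
```

Run:
```python
from h import *
from scipy.optimize import least_squares
D=[((127.7,509,230.8),(.313,1.498,1.331)),((672.7,-18.7,299.2),(.645,.822,1.676)),((589.7,-7.4,203.6),(.476,1.335,1.329)),((546.3,-4.2,131.5),(.456,1.567,1.118)),((405.3,12.1,161.7),(.123,1.933,1.081)),((471.3,4.5,146.5),(.286,1.772,1.084)),((377,15.4,208.4),(.405,1.58,1.82))]
def f(p):
    a,b,lt,h,off,r0=p;e=[]
    for X,q in D:
        r=np.sqrt(X[0]**2+X[1]**2-off**2);t=np.cumsum(q)
        e+=[r0+a*np.sin(t[0])+b*np.sin(t[1])+lt*np.sin(t[2])-r,h+a*np.cos(t[0])+b*np.cos(t[1])+lt*np.cos(t[2])-X[2]]
    return e
s=least_squares(f,[400,350,250,200,100,0]);a,b,lt,h,off,r0=s.x;print(np.round(s.x,1),np.abs(s.fun).max())
def ik(S,z,p):
    X=W(S,0,z);r=np.sqrt(X[0]**2+X[1]**2-off**2)-r0;t3=np.pi-np.radians(p)
    u=r-lt*np.sin(t3);v=z-h-lt*np.cos(t3);d=np.hypot(u,v)
    c=(d*d-a*a-b*b)/2/a/b; q3=np.arccos(c);q2=np.arctan2(u,v)-np.arctan2(b*np.sin(q3),a+b*np.cos(q3))
    return np.round([q2,q3,t3-q2-q3],2)
for p in(0,15,20,25,30,35):print(p,ik(-125,125,p),ik(-115,70,p),ik(-95,45,p),ik(-83,40,p))
```

```text
[463.6 398.9 262.7 150.    0.   -8.7] 8.097750309242087
0 [0.26 1.87 1.01] [0.35 1.91 0.88] [0.42 1.88 0.84] [0.45 1.85 0.84]
15 [0.13 2.05 0.69] [0.24 2.1  0.54] [0.32 2.07 0.49] [0.35 2.05 0.49]
20 [0.1  2.11 0.58] [0.21 2.16 0.42] [0.29 2.13 0.36] [0.32 2.11 0.36]
25 [0.07 2.17 0.46] [0.19 2.22 0.29] [0.28 2.2  0.23] [0.31 2.17 0.23]
30 [0.05 2.23 0.34] [0.18 2.28 0.16] [0.27 2.25 0.1 ] [0.3  2.23 0.09]
35 [0.03 2.29 0.21] [0.17 2.34 0.02] [ 0.27  2.31 -0.05] [ 0.3   2.29 -0.05]<stdin>:7: RuntimeWarning: invalid value encountered in sqrt
```

Run:
```python
from h import *
delta(W(-121,0,140),toolR(20))
r=np.radians(20);X=np.array([np.sin(r),-np.cos(r)]);Z=np.array([np.cos(r),np.sin(r)]); p0=np.array([-121,140.])
for l in (1.84,1.6,1.4,1.2,1,.9,.8,.7,.6,.5,.4,.3,.2,.1,0):
    a=np.array([-np.sin(l),-np.cos(l)]);n=np.array([-np.cos(l),np.sin(l)]);ap=np.array([-np.sin(l+.35),-np.cos(l+.35)])
    T=np.array([-66,92.5])+46*a+6.5*n+2*ap-11*Z; print(l,np.round(T,1),'tool x,z from p0',np.round([X@(T-p0),Z@(T-p0)],1))
```

```text
11.075 [440.7   7.3 180.5] [ 0.923   0.0213  0.3803 -0.0548] F [0.  0.4 1. ] g -0.0020301896563123846 q [-0.348 -0.12   2.359  0.909  0.205 -2.635]
local now [-131.    -0.7  180.5] -> shift [ 35.6   0.8 -21.6] turn [-0.1 25.2  0.2]
1.84 [-120.6  108.4] tool x,z from p0 [ 29.8 -10.4]
1.6 [-124.    97.3] tool x,z from p0 [ 39.1 -17.4]
1.4 [-124.7   87.7] tool x,z from p0 [ 47.9 -21.4]
1.2 [-123.6   78.1] tool x,z from p0 [ 57.3 -23.6]
1 [-120.5   68.9] tool x,z from p0 [ 67.  -23.8]
0.9 [-118.3   64.6] tool x,z from p0 [ 71.8 -23.3]
0.8 [-115.7   60.5] tool x,z from p0 [ 76.5 -22.2]
0.7 [-112.7   56.7] tool x,z from p0 [ 81.1 -20.7]
0.6 [-109.3   53.3] tool x,z from p0 [ 85.5 -18.7]
0.5 [-105.6   50.2] tool x,z from p0 [ 89.7 -16.3]
0.4 [-101.6   47.4] tool x,z from p0 [ 93.6 -13.4]
0.3 [-97.4  45.1] tool x,z from p0 [ 97.2 -10.2]
0.2 [-92.9  43.2] tool x,z from p0 [100.5  -6.7]
0.1 [-88.3  41.8] tool x,z from p0 [103.5  -2.8]
0 [-83.5  40.9] tool x,z from p0 [106.    1.3]
```

carry_out:
  deltas:
    - [1,5,0,-3,0,8,0]
    - [1,15,0,-9,0,16,0]
    - [1,25,1,-15,0,25,0]
    - [1,36,1,-22,0,25,0]
    - [1,36,1,-22,0,25,0]

```text
time_s: 11.7
eef_pos: [451.9, 7.9, 139.1]
ee_rot: [0.818, 0.033, 0.572, -0.047]
force: [-0.2, -0.2, 0.7]
grip_width: 0.0
```

carry_out:
  deltas:
    - [1,10,0,-6,0,0,0]
    - [1,20,0,-10,0,0,0]
    - [1,30,0,-13,0,0,0]
    - [1,39,0,-17,0,0,0]
    - [1,48,0,-21,0,0,0]

```text
time_s: 12.32
eef_pos: [448.6, 8.0, 86.0]
ee_rot: [0.818, 0.033, 0.572, -0.047]
force: [1.0, -0.1, 0.8]
grip_width: 0.0
```

Run:
```python
from h import *
delta(W(-121,0,140),toolR(20))
a=cap('scene','s5.png')[150:270,210:330];b=cap('top','t5.png')[140:260,230:350]
f=lambda x:cv2.resize(x,None,fx=3.3,fy=3.3,interpolation=cv2.INTER_CUBIC)[:,:,::-1]
cv2.imwrite('pics/c5.png',np.hstack([f(a),f(b)]))
```

```text
12.325 [448.6   8.   86. ] [ 0.8181  0.0329  0.5722 -0.0471] F [ 1.  -0.1  0.8] g 9.506947267076888e-05 q [-0.277  0.197  2.148  0.126  0.454 -1.837]
local now [-123.3    0.9   86. ] -> shift [-49.9  -0.9  20.7] turn [0.  0.1 0. ]
```

View pics/c5.png

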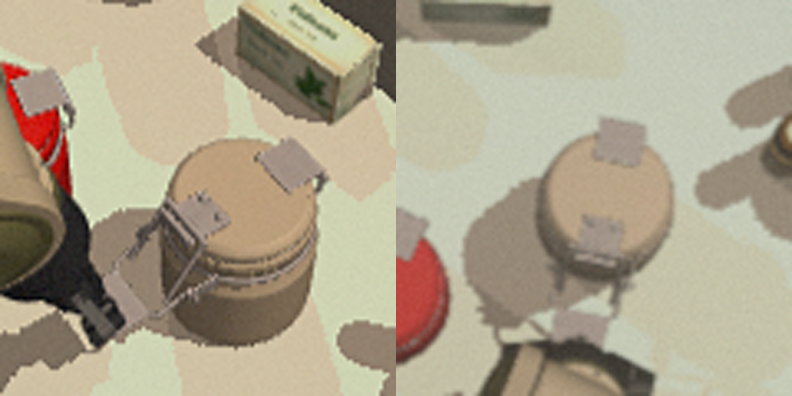

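Run:
```python
from h import *
for n,p in [('bar',(-49,0,134.5)),('seat',(-55,0,134.5)),('liptop',(-59.5,0,140)),('infront',(-65,0,134))]:
    print(n,np.round((proj('scene',W(*p))-[210,150])*3.3),np.round((proj('top',W(*p))-[230,140])*3.3)+[396,0])
a=cv2.imread('pics/s5.png')[190:240,240:300];b=cv2.imread('pics/t5.png')[195:245,265:325]
f=lambda x:cv2.resize(x,None,fx=6.5,fy=6.5,interpolation=cv2.INTER_CUBIC)
cv2.imwrite('pics/c6.png',np.hstack([f(a),f(b)]))
for n,p in [('bar',(-49,0,134.5)),('seat',(-55,0,134.5)),('liptop',(-59.5,0,140))]:
    print(n,np.round((proj('scene',W(*p))-[240,190])*6.5),np.round((proj('top',W(*p))-[265,195])*6.5)+[390,0])
```

```text
bar [187. 222.] [599. 248.]
seat [181. 226.] [598. 255.]
liptop [176. 225.] [597. 260.]
infront [169. 233.] [595. 267.]
bar [174. 177.] [562. 132.]
seat [161. 185.] [560. 146.]
liptop [151. 183.] [558. 154.]
```

View pics/c6.png

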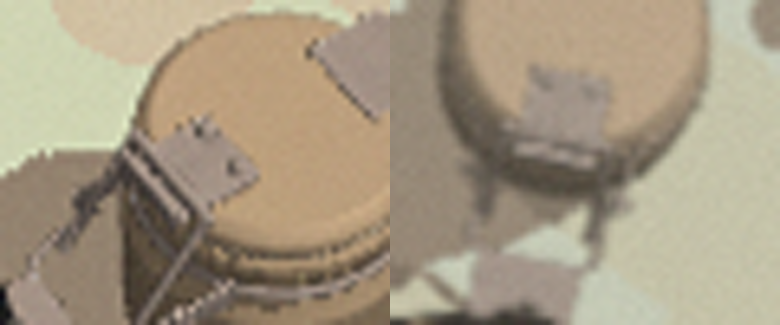

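The bar is visible just behind the lip in both views. Pressing on.

carry_out:
  deltas:
    - [1,9,-1,-2.5,0,0,0]
    - [1,17,-1,-3,0,0,0]
    - [1,22,-1,-2.5,0,0,0]
    - [1,26,-1,-1.5,0,0,0]
    - [1,30,-1,-0.5,0,0,0]

```text
time_s: 13.05
eef_pos: [458.4, 5.8, 58.1]
ee_rot: [0.818, 0.033, 0.572, -0.047]
force: [1.1, -1.5, 5.7]
grip_width: -0.002
```

carry_out:
  deltas:
    - [1,2,0,0.7,0,0,0]
    - [1,4,0,1.5,0,0,0]
    - [1,6,0,2.5,0,0,0]
    - [1,8,0,3.6,0,0,0]
    - [1,10,0,4.8,0,0,0]

```text
time_s: 13.68
eef_pos: [465.6, 5.2, 50.1]
ee_rot: [0.818, 0.033, 0.573, -0.047]
force: [-1.8, -1.5, 3.2]
grip_width: 0.0
```

Run:
```python
from h import *
delta(W(-106.5,0,51),toolR(20))
```

```text
13.675 [465.6   5.2  50.1] [ 0.8175  0.033   0.573  -0.047 ] F [-1.8 -1.5  3.2] g 0.0001254045148216854 q [-0.272  0.312  2.129  0.152  0.36  -1.861]
local now [-106.1   -0.    50.1] -> shift [-1.  0. -0.] turn [ 0.  -0.1 -0. ]
```

carry_out:
  deltas:
    - [1,1.8,0,1.2,0,0,0]
    - [1,3.7,0,2.6,0,0,0]
    - [1,5.5,0,4.2,0,0,0]
    - [1,7.3,0,6,0,0,0]
    - [1,9,0,7.8,0,0,0]

```text
time_s: 14.3
eef_pos: [476.4, 4.0, 44.6]
ee_rot: [0.818, 0.033, 0.573, -0.047]
force: [0.3, 1.3, -0.3]
grip_width: -0.001
```

carry_out:
  deltas:
    - [1,1.6,0,1.8,0,0,0]
    - [1,3.2,0,3.7,0,0,0]
    - [1,4.6,0,5.6,0,0,0]
    - [1,5.8,0,7.5,0,0,0]
    - [1,7,0,9.5,0,0,0]

```text
time_s: 14.92
eef_pos: [487.5, 2.6, 41.3]
ee_rot: [0.818, 0.033, 0.573, -0.047]
force: [0.1, 0.7, -0.1]
grip_width: -0.001
```

Run:
```python
from h import *
delta(W(-83.5,0,41),toolR(20))
a=cap('scene','s7.png')[150:270,210:330];b=cap('top','t7.png')[140:260,230:350]
f=lambda x:cv2.resize(x,None,fx=3.3,fy=3.3,interpolation=cv2.INTER_CUBIC)[:,:,::-1]
cv2.imwrite('pics/c7.png',np.hstack([f(a),f(b)]))
```

```text
14.925 [487.5   2.6  41.3] [ 0.8178  0.0329  0.5726 -0.047 ] F [ 0.1  0.7 -0.1] g -0.0014550906027813542 q [-0.263  0.369  2.075  0.145  0.356 -1.846]
local now [-84.   -0.   41.3] -> shift [0.4 0.  0.4] turn [ 0.  0. -0.]
```

View pics/c7.png

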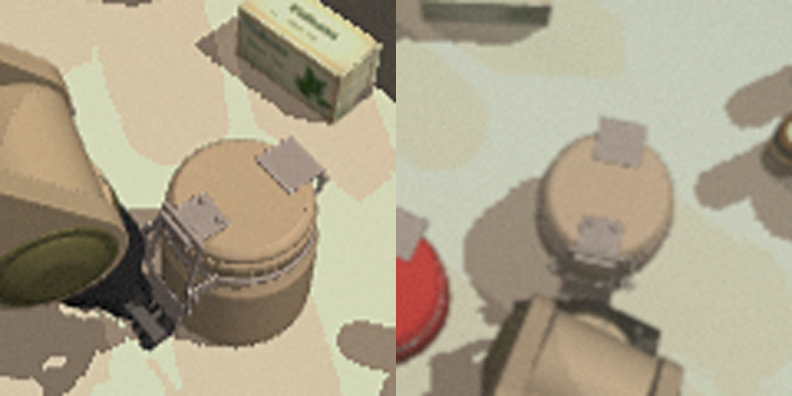

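carry_out:
  deltas:
    - [1,0.3,0,1.2,0,0,0]
    - [1,0.6,0,2.4,0,0,0]
    - [1,0.8,0,3.4,0,0,0]
    - [1,0.8,0,3.4,0,0,0]
    - [1,0.8,0,3.4,0,0,0]

```text
time_s: 15.65
eef_pos: [490.8, 2.2, 41.7]
ee_rot: [0.818, 0.033, 0.573, -0.047]
force: [-1.0, 0.1, -0.1]
grip_width: -0.002
```

carry_out:
  deltas:
    - [1,0,0,1,0,0,0]
    - [1,0,0,2,0,0,0]
    - [1,0,0,2.5,0,0,0]
    - [1,0,0,2.5,0,0,0]
    - [1,0,0,2.5,0,0,0]

```text
time_s: 16.27
eef_pos: [492.2, 2.2, 42.0]
ee_rot: [0.817, 0.033, 0.574, -0.047]
force: [-5.5, -0.8, 1.8]
grip_width: -0.0
```

Firm end stop felt (5.5 N). Backing off for the final check.

carry_out:
  deltas:
    - [1,0,0,-20,0,0,0]
    - [1,-10,0,-60,0,0,0]
    - [1,-60,0,-80,0,0,0]
    - [1,-115,0,-90,0,0,0]
    - [1,-150,0,-100,0,0,0]

```text
time_s: 16.9
eef_pos: [348.4, 18.6, 151.3]
ee_rot: [0.819, 0.033, 0.571, -0.047]
force: [0.1, 0.1, 0.6]
grip_width: 0.0
```

carry_out:
  deltas:
    - [1,0,60,0,0,0,0]
    - [1,0,120,0,0,0,0]
    - [1,0,180,0,0,0,0]
    - [1,0,220,0,0,0,0]
    - [1,0,220,0,0,0,0]

```text
time_s: 17.52
eef_pos: [373.9, 240.4, 149.2]
ee_rot: [0.818, 0.032, 0.573, -0.044]
force: [-0.5, -1.1, -1.0]
grip_width: -0.001
```

Run:
```python
from h import *
st()
A=cap('scene','s8.png');B=cap('top','t8.png')
f=lambda x:cv2.resize(x,None,fx=4,fy=4,interpolation=cv2.INTER_CUBIC)[:,:,::-1]
im=np.hstack([f(A[180:280,235:335]),f(B[160:260,245:345])]).copy()
def P(p,side): 
    q=(proj('scene',W(*p))-[235,180])*4 if side==0 else (proj('top',W(*p))-[245,160])*4+[400,0]
    return tuple(int(v) for v in q)
for k in (0,1):
    for y in(23,-23):
        for c in((-77.6,32.4),(-67.4,60.6)): cv2.circle(im,P((c[0],y,c[1]),k),3,(0,0,255),1)
cv2.imwrite('pics/c8.png',im)
a0=cv2.imread('pics/t0.png').astype(int);d=np.abs(a0-B[:,:,::-1]).sum(2)>120
n,_,s,_=cv2.connectedComponentsWithStats(cv2.morphologyEx(d.astype(np.uint8),cv2.MORPH_OPEN,np.ones((3,3))));print([list(x) for x in s[1:] if x[4]>12])
```

```text
17.525 [373.9 240.4 149.2] [ 0.8181  0.0315  0.5725 -0.0445] F [-0.5 -1.1 -1. ] g -0.0006818671660021006 q [ 0.406  0.113  2.031 -0.262  0.707 -0.881]
[[np.int32(281), np.int32(165), np.int32(39), np.int32(16), np.int32(392)], [np.int32(278), np.int32(182), np.int32(34), np.int32(34), np.int32(850)], [np.int32(242), np.int32(195), np.int32(22), np.int32(16), np.int32(207)], [np.int32(280), np.int32(225), np.int32(16), np.int32(7), np.int32(66)], [np.int32(260), np.int32(234), np.int32(10), np.int32(6), np.int32(46)], [np.int32(281), np.int32(236), np.int32(14), np.int32(11), np.int32(99)], [np.int32(253), np.int32(247), np.int32(19), np.int32(12), np.int32(167)], [np.int32(136), np.int32(261), np.int32(79), np.int32(123), np.int32(7214)], [np.int32(0), np.int32(337), np.int32(82), np.int32(47), np.int32(1985)], [np.int32(68), np.int32(369), np.int32(6), np.int32(7), np.int32(31)]]
```

View pics/c8.png

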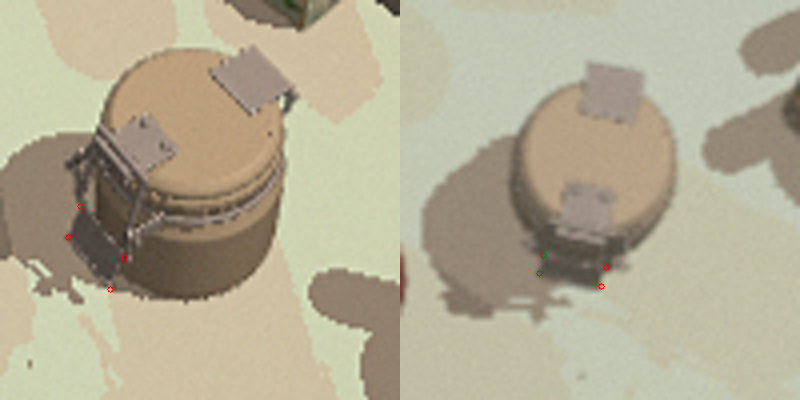

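```bash
python3 -c "
from h import *
print(order.finish_job())"
```

```text
the job is handed in; nothing more can be done
None
```

The stoneware canister is shut and clamped, and I handed the job in at about 17.5 s with the arm clear of everything.

- **Lid:** I pushed it down in an arc from behind until the seal pushed back with about 10 N.
- **Wire loop:** I swung the bail up and over with the shut fingers. Both camera views showed its bar just behind the lip on the lid.
- **Clasp:** I pressed the lever down with the wrist tilted 20°. The resistance peaked at about 6 N in the readings, then dropped to zero past dead centre. A last light push met a firm end stop at about 5.5 N.

**Last checks:**
- **Lever position:** the thumb plate sits where a fully home lever should be in both views, within about 2 image pixels. I judged it from those pictures and the stop I felt, since no lever angle is reported.
- **Surroundings:** comparing the first and last top pictures showed changes only at the canister's lid and clasp, in their shadows, and where the arm itself was. The canister and the things around it showed no movement.

I made one mistake: I first tilted the wrist the wrong way, in free air, and turned it back without touching anything. No check failed.

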